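# Hold the stop collar on the shaft flat against its spring

## Robot

A 6-joint arm with a two-finger parallel gripper is mounted at the origin on the work surface. World frame = base frame: x ahead of the robot, y to its left, z up, the work surface at z = 0. Lengths are in m, angles in rad, forces in N, time in s.
With the tool pointing down it reaches from about 0.3 to 0.75 m from the base axis. Payload 8.5 kg.
Tool frame: the origin (TCP) lies on the centre line of the jaws, within the pads' length; the fingertips stand 19 mm ahead of it and the grasp point (between the pads) is the TCP (arm.tip_extent is the z of the fingertips in the tool frame, in m); z points along the fingers, y is the direction in which the jaws open and shut (so a half turn about z gives the same grasp; the last joint's range is limited). The gripper opens to 88 mm and grips with 3 to 60 N. Pads are 18 mm wide; open, the fingers measure 123 mm over their backs; the gripper's body (75 mm by 187 mm) begins 45 mm behind the grasp point.
Start: joints at [-1.366, 0.381, 1.297, -0, 1.464, -0.215], TCP at [0.224, -0.502, 0.258] pointing down, gripper open.
Joint ranges: [-3.11, 3.11], [-0.89, 2.33], [0.22, 2.48], [-1.42, 4.56], [0.17, 2.85], [-2.88, 2.88]. Speed limits (rad/s): [2.39, 2.39, 3.14, 3.14, 3.14, 3.14].

## Interface

Orientations are given as a 3x3 rotation matrix whose columns are the frame's x, y, z axes.
In Python, from bench import arm, camera, job, finder gives the robot as it stands. The module is installed in compiled form; this text tells all that it offers.
- The arm moves only by the tool apply_moves, never from a script. Its arguments are lists of equal length, an entry for each row: "linear": the shift along the tool's x, y, z in m, a list of three; "turn": the turn about the tool's z in rad; "claw": the closure, from 0 (fully open) to 1 (shut). A call has 1 to 12 rows; each row is the pose to reach, as a shift and turn from the pose commanded when the call began, along the tool's axes at that moment; what a row does not reach only later rows make up. A row lasts 1/12 s, in which the tool goes at most 41.7 mm and 7.16 degrees, less where a joint would pass 70% of its speed; a pose out of reach is approached as far as the arm can. A call with a gripper value outside its range is refused whole. The fingers move at their own pace and stop on an object; the grip force is fixed at half the most. Time passes only in rows, so rows that repeat a pose let the fingers close. It gives the time, the measured TCP pose, the force and the opening at its end, in the units of the state.
- arm.get_state(): the state, without advancing time (a new reading comes with each control period).
- camera(name): name is "side" or "top" or "wrist"; returns a dict with "image" (480x640x3 uint8, red, green, blue), "K" (3x3 intrinsics, pixels), "R" (3x3) and "t" (3): a world point X has camera coordinates R X + t. Camera axes: x right, y down, z forward; pixel columns grow to the right and rows downward; lengths in m; the calibration is good to about 2 mm. A picture is of the moment at which its call begins. There is no depth.
- job.finish_job(): hands the job in, once; it reports no verdict.
Trained networks look in a picture, given as the dict that the camera call returned (one of the last four; its "shot" number tells which), for a name from the list of things; names that differ only in an ending like _2 or _b are one class to them, and where a whole thing is asked for, a point or a joint stands for the part that bears it (a point fixed in the world has none). Each returns a list of dicts, best first, with "p" (0 to 1); they miss things now and then, are a little off and sometimes report something else, mostly with a low value. They report only what shows in the picture. A call takes as long as a camera call. They do not tell look-alikes from the thing itself.
- finder.trace(name, picture): "mask" (480x640 bool, what is visible of it) and "extent" ([left, top, right, bottom] in pixels, round what is visible of it).
- finder.spot_point(name, picture): "centre" ([row, column] in pixels: a listed point, or the origin of a listed thing).
The state is a dict: "time": time; "joint_pos": joint angles; "qvel": joint speeds; "effort": joint torques, N m; "tcp_pos": TCP position; "ee_rot": TCP orientation; "contact_force": force on the tool from outside, world axes, zero at the start; "moment": the same for the moment, N m; "grip_width": opening from 0.0 (shut) to 1.0 (fully open).
Only numpy, scipy, OpenCV 4.12 (cv2) and the standard library are available. Lean on these libraries where they do the work, as an engineer would, in place of code of your own. Each camera call takes 0.05 s, during which the arm holds its last target.

## Task

Turn the shaft of the drive unit until one of its flats (feel for it with the fingers) faces the yellow key guide, take the collar with the red set screw from the cardboard tray and slide it down the shaft with its screw on that flat, the red head pointing at the gap in the guide. Press it down so that the sprung orange ring under it is clearly pushed in, and finish while still gripping it and holding it down there, so that a colleague can tighten the screw; do not let go. Leave everything else where it is.

Things in the scene. Friction and masses are not known exactly. Their poses are not given: they have to be found in the camera images.
- drive: Drive unit fixed to the table: black box 130 (x) x 100 mm on a steel foot 160 x 120 mm; origin under its centre, on the shaft axis. x points to the yellow key guide, z up. Box top 52 mm above the table, aluminium flange (60 mm wide) to 58 mm, steel boss (32 mm wide) to 70 mm, sprung orange ring above that, then bare shaft up to 125 mm.
- shaft_top (a point): Centre of the upper end of the upright steel shaft, 125 mm above the table; axes are the unit's and do not turn with the shaft. Shaft 20 mm in diameter, bare for 40 mm above the orange ring, with two opposite flats 12 mm apart over all that length; top 2.5 mm chamfered. A blue line on the end face runs from flat to flat; a blue stripe runs down each flat.
- shaft_grip (a point): Point on the shaft axis to pinch it, 20 mm below the shaft's end; axes are the unit's. Pinched across the flats the shaft measures 12 mm, at D degrees from that 20*cos(53-D) mm, 20 mm beyond 53. It turns stiffly (0.08 N m) without limit and stays put. Its angle is not reported: feel or look. At the start the flats' normals are 49 to 90 degrees away from the guide direction.
- guide (a point): Yellow key guide: two blocks 16 x 8 x 20 mm with a 10 mm gap between, standing on the drive unit 48 mm from the shaft axis in the unit's +x. This point is in the gap at the top of the blocks, 72 mm above the table; axes are the unit's.
- thrust_ring (a joint): Orange ring (35 mm outside, 23 mm inside, 8 mm high) round the foot of the shaft, sprung up. 0 m = up, its top 85 mm above the table (40 mm below the shaft end); grows as pressed down, stop at 0.006 m. 3 N starts it, then 1 N per mm, 9 N at the stop; the collar's weight does not move it.
- collar_center (a point): Centre of the aluminium collar lying in the tray, 15 mm above the table: eight-sided, 40 mm across, 22 mm high, about 140 g, bore 22.4 mm. x points to the red screw head, z up; the side faces towards +y and -y (17 mm wide) are good to grip. The screw's point stands into the bore to 8 mm from the axis, so it passes down the shaft only over a flat (within about 25 degrees).
- screw_head (a point): Outer end of the red set-screw head (11 mm in diameter) of the collar, 28 mm from the collar's axis along the collar's x, half-way up.
- tray: Fixed cardboard tray 200 (x) x 260 (y) mm, walls 22 mm high and 4 mm thick, floor 4 mm thick; origin under its centre. The collar lies in its -y part.
- bushing: Plain brass bushing 30 mm wide, 25 mm high, in the tray; leave alone. Origin under its centre.
- spacer: Steel disc 36 mm wide, 12 mm high, in the tray; leave alone. Origin under its centre.
- grease_jar: Jar 72 mm wide, 90 mm high, bystander beyond the tray and the unit. Origin under its centre.
- screwdriver: Orange-handled screwdriver 190 mm long, bystander lying beyond the tray and the unit. Origin under its middle.
Not all that is in view belongs to the job. Of the things that look like the part that bears collar_center, the largest one is meant.

How it is judged:
On the way:
1. the collar is lifted clear of the tray in the gripper (height (world z) of collar_center above 0.05 m and contact force between the fingers and collar above 1 N), for 0.1 s.
At the end, for the whole second after the job is handed in: Collar within 4 mm of the shaft axis, upright within 0.15 rad, centre over 29 mm below the shaft end (so its screw is on a flat), red head towards the guide within 8 mm sideways (about 16 degrees), orange ring pushed in over 2 mm, fingers still bearing on the collar with over 2 N (horizontal distance between collar_center and shaft_top below 0.004 m and z of collar_center in the frame of shaft_top below -0.029 m and angle between collar_center's own z axis and vertical below 0.15 rad and x of screw_head in the frame of shaft_top above 0.02 m and y of screw_head in the frame of shaft_top between -0.008 and 0.008 m and value of joint thrust_ring above 0.002 m and contact force between the fingers and collar above 2 N); the arm keeps its last pose, push and grip.
It fails at once if a bystander is moved by more than 30 mm (distance of any of bushing, spacer, grease_jar, screwdriver from where it was at the start of the episode above 0.03 m).
It also fails if it takes over 64 s, if anything falls off the work surface, if the arm or the gripper's body presses on something with over 40 N, if the wrist force passes 120 N, or if a joint passes its speed limit or range.

## Working session

There is one attempt and no reset: what is moved stays moved. The work goes in short steps, Python scripts to look and compute and a tool call to move; the robot and the scene stay as the last step left them, time stands still between calls to the robot, and variables do not carry over. Pictures are saved under pics/ and viewed, and the job is handed in when it is done.

Besides the shell and the picture viewer there is one more tool, called after ">>>" as a command line: name --pt "numbers of a row" for each row, then --argument value for the rest. apply_moves: Moves the arm, as the interface text tells. Its arguments: {"type":"object","properties":{"linear":{"type":"array"},"turn":{"type":"array"},"claw":{"type":"array"}},"required":["linear","turn","claw"]}

```bash
mkdir -p pics
cat > h.py <<'E'
from bench import arm,camera,job,finder
import numpy as np,cv2
def save(p,n): cv2.imwrite('pics/'+n+'.png',cv2.cvtColor(np.asarray(p['image']),cv2.COLOR_RGB2BGR))
def ray(p,rc):
    K,R,t=[np.array(p[k]) for k in 'KRt']
    d=R.T@np.linalg.inv(K)@np.array([rc[1],rc[0],1.]); o=-R.T@t
    return o,d/np.linalg.norm(d)
def atz(p,rc,z):
    o,d=ray(p,rc); return o+d*(z-o[2])/d[2]
def proj(p,X):
    K,R,t=[np.array(p[k]) for k in 'KRt']; c=K@(R@np.array(X)+t); return c[1]/c[2],c[0]/c[2]
E
python3 - <<'E'
from h import *
s=arm.get_state(); print(s)
Z=dict(drive=0,shaft_top=.125,guide=.072,collar_center=.015,screw_head=.015,tray=0,bushing=0.004,spacer=.004)
for n in ['top','side']:
    p=camera(n); save(p,n+'0'); print(n,(-np.array(p['R']).T@p['t']).round(3))
    for k in Z:
        for r in finder.spot_point(k,p)[:3]:
            print(k,round(r['p'],2),np.round(r['centre'],1),atz(p,r['centre'],Z[k]).round(4))
p=camera('wrist'); save(p,'wrist0')
print(arm.get_state()['time'])
E
```

```text
{'time': 0.0, 'joint_pos': array([-1.36631328e+00,  3.81207074e-01,  1.29826607e+00, -2.05469224e-05,
        1.46356286e+00, -2.15278484e-01]), 'qvel': array([-0.0026916 , -0.00039628,  0.00085063,  0.00066692,  0.0006028 ,
       -0.00119558]), 'effort': array([-7.06300525e-04, -4.37940359e+01, -2.24550587e+01,  7.12880585e-02,
        3.53998994e-02, -1.05813861e-04]), 'tcp_pos': array([ 0.22410101, -0.50200102,  0.25713   ]), 'ee_rot': array([[ 9.13185294e-01,  4.07544502e-01, -3.13091557e-04],
       [ 4.07544521e-01, -9.13184252e-01,  1.40913185e-03],
       [ 2.88373658e-04, -1.41439723e-03, -9.99998958e-01]]), 'contact_force': array([-0.95844415, -0.29227093, -0.82496601]), 'moment': array([-0.0486968 , -0.00035642,  0.02264915]), 'grip_width': 1.002393049934691}
top [ 0.369 -0.071  1.25 ]
drive 0.83 [280.3 218.7] [0.4893 0.1737 0.    ]
shaft_top 0.75 [276.5 209.3] [0.4849 0.1697 0.125 ]
guide 0.66 [257.8 207. ] [0.5323 0.1888 0.072 ]
collar_center 0.53 [193.2 409.2] [ 0.708  -0.2755  0.015 ]
collar_center 0.52 [265.4 396. ] [ 0.5321 -0.243   0.015 ]
screw_head 0.69 [255.1 40
[... 528 characters left out ...]

shaft_top 0.56 [189.7 244.4] [0.4793 0.1631 0.125 ]
guide 0.79 [196.8 265.3] [0.5348 0.2066 0.072 ]
guide 0.34 [205.3 356.3] [0.7256 0.0954 0.072 ]
collar_center 0.86 [345.8 330.1] [ 0.5351 -0.2547  0.015 ]
collar_center 0.74 [332. 422.] [ 0.7065 -0.2784  0.015 ]
collar_center 0.58 [433.1 372.5] [ 0.5346 -0.4462  0.015 ]
screw_head 0.96 [349.5 337.6] [ 0.5446 -0.2677  0.015 ]
screw_head 0.74 [428.9 384.8] [ 0.5553 -0.4456  0.015 ]
screw_head 0.52 [327.1 413.1] [ 0.6969 -0.2614  0.015 ]
tray 0.9 [349.8 329.6] [ 0.5358 -0.2501  0.    ]
bushing 0.51 [321.8 289.8] [ 0.4869 -0.1596  0.004 ]
bushing 0.27 [247.7 376.3] [0.7422 0.0094 0.004 ]
spacer 0.52 [310.  348.3] [ 0.605  -0.1659  0.004 ]
0.95
```

View pics/top0.png

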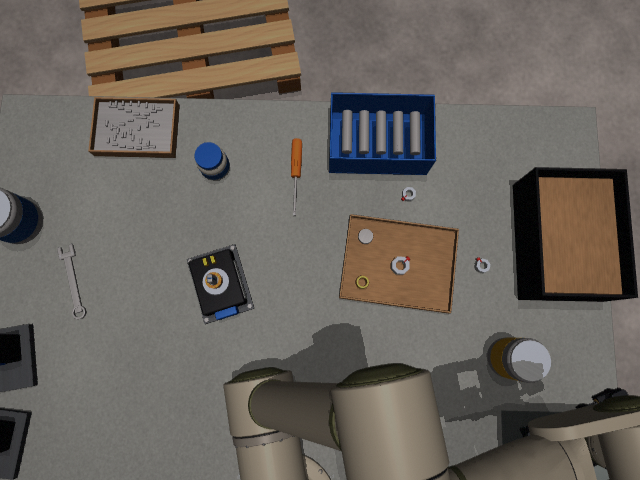

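View pics/side0.png

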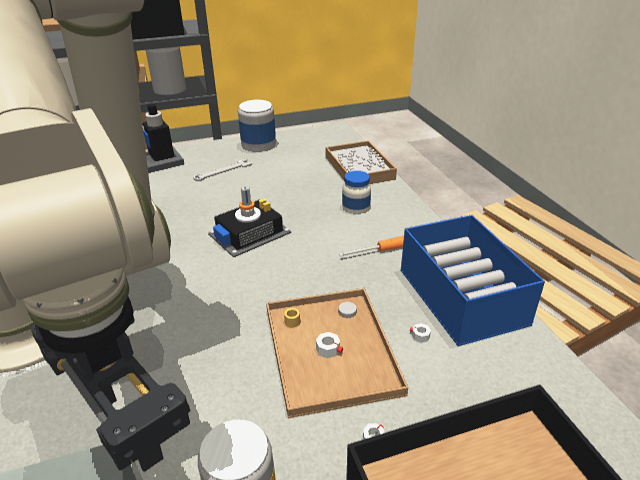

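Run:
```python
import cv2
a=cv2.imread('pics/top0.png');
x=cv2.resize(a[210:330,160:260],None,fx=4,fy=5,interpolation=cv2.INTER_CUBIC)
y=cv2.resize(a[210:330,360:500],None,fx=4,fy=5,interpolation=cv2.INTER_CUBIC)
cv2.imwrite('pics/c1.png',cv2.resize(a[230:320,160:260],None,fx=6,fy=6,interpolation=cv2.INTER_CUBIC))
b=cv2.imread('pics/side0.png')
cv2.imwrite('pics/c2.png',cv2.resize(b[290:470,270:450],None,fx=3,fy=3,interpolation=cv2.INTER_CUBIC))
```

```text
(no output)
```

View pics/c1.png

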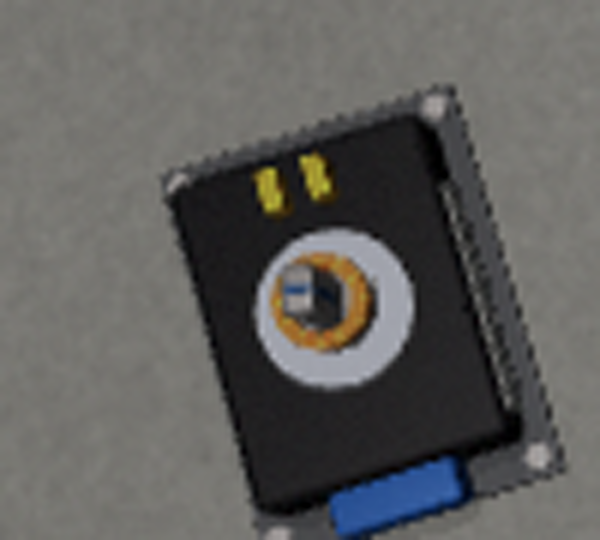

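View pics/c2.png

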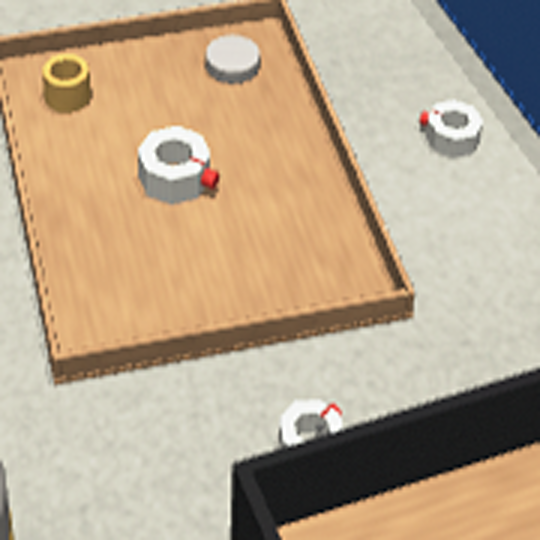

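The top view shows the drive unit near pixel (col 215, row 280). The guide lies towards image-up-left, so the yaw is about 17°, and the blue line is roughly horizontal. The tray collar is at about (400, 265) and is larger than the two look-alikes outside the tray.

```bash
cat >> h.py <<'E'
def plan(pos,yaw=None):
    s=arm.get_state(); R=s['ee_rot']; d=R.T@(np.array(pos)-s['tcp_pos'])
    y0=np.degrees(np.arctan2(R[1,0],R[0,0]))
    o='shift %s dist %.3f yaw %.2f tcp %s t %.2f F %s'%(d.round(4),np.linalg.norm(d),y0,s['tcp_pos'].round(4),s['time'],s['contact_force'].round(1))
    if yaw is not None:
        dy=(yaw-y0+180)%360-180; o+=' turn %.4f rad (%.1f deg)'%(-np.radians(dy),-dy)
    print(o)
E
python3 -c "
from h import *
plan([.45,.16,.25],0)"
```

```text
shift [ 0.4761 -0.5127  0.0078] dist 0.700 yaw 24.05 tcp [ 0.2242 -0.5022  0.2578] t 0.95 F [-0.1  0.3 -0.3] turn 0.4198 rad (24.1 deg)
```

View pics/wrist0.png

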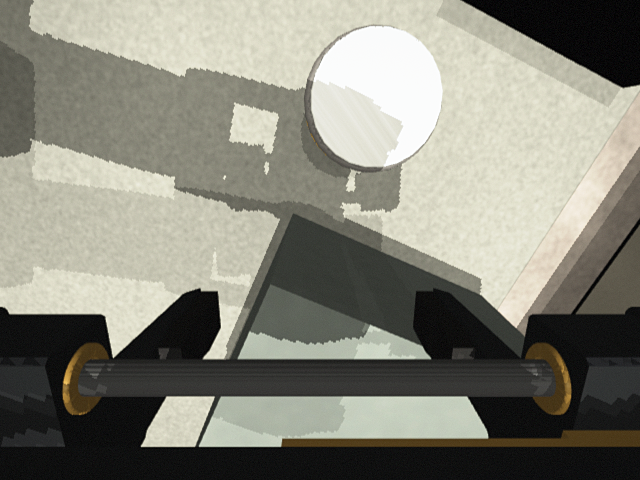

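```bash
python3 -c "
from h import *
p=camera('wrist');s=arm.get_state();R=s['ee_rot']
print(R.T@(-np.array(p['R']).T@p['t']-s['tcp_pos']), (np.array(p['R'])@R).round(3),p['K'])
for z in (.125,0.0):
  for rc in [(150,320),(240,320)]: print(z,rc,(R.T@(atz(p,rc,z)-s['tcp_pos'])).round(3))
"
```

```text
[ 0.0743439  -0.00016417 -0.12706176] [[-0.     1.    -0.001]
 [-0.958 -0.    -0.285]
 [-0.285  0.001  0.958]] [[356.33487645   0.         316.46257451]
 [  0.         356.33487645 245.14074068]
 [  0.           0.           1.        ]]
0.125 (150, 320) [0.067 0.003 0.133]
0.125 (240, 320) [0.001 0.003 0.133]
0.0 (150, 320) [0.063 0.004 0.258]
0.0 (240, 320) [-0.034  0.004  0.258]
```

```bash
python3 -c "
from h import *
plan([.483,.167,.25],0)"
```

```text
shift [ 0.5091 -0.5056  0.0077] dist 0.718 yaw 24.05 tcp [ 0.2242 -0.5022  0.2578] t 1.00 F [0.2 0.6 0.1] turn 0.4198 rad (24.1 deg)
```

>>> apply_moves --pt "0.509 -0.506 0.008" --pt "0.509 -0.506 0.008" --pt "0.509 -0.506 0.008" --pt "0.509 -0.506 0.008" --pt "0.509 -0.506 0.008" --pt "0.509 -0.506 0.008" --pt "0.509 -0.506 0.008" --pt "0.509 -0.506 0.008" --pt "0.509 -0.506 0.008" --pt "0.509 -0.506 0.008" --pt "0.509 -0.506 0.008" --pt "0.509 -0.506 0.008" --turn '[0.42,0.42,0.42,0.42,0.42,0.42,0.42,0.42,0.42,0.42,0.42,0.42]' --claw '[0,0,0,0,0,0,0,0,0,0,0,0]'

```text
time: 2.0
tcp_pos: [0.4045, -0.0338, 0.2525]
ee_rot: [[1.0, -0.0, 0.001], [-0.0, -1.0, -0.0], [0.001, 0.0, -1.0]]
contact_force: [0.3, -0.3, 0.7]
grip_width: 1.003
```

```bash
python3 -c "
from h import *
plan([.483,.167,.25],0)
p=camera('wrist');save(p,'w1')
p=camera('top');save(p,'t1')"
```

```text
shift [ 0.0784 -0.2008  0.0025] dist 0.216 yaw -0.02 tcp [ 0.4045 -0.0338  0.2525] t 2.00 F [ 0.3 -0.3  0.7] turn -0.0004 rad (-0.0 deg)
```

View pics/w1.png

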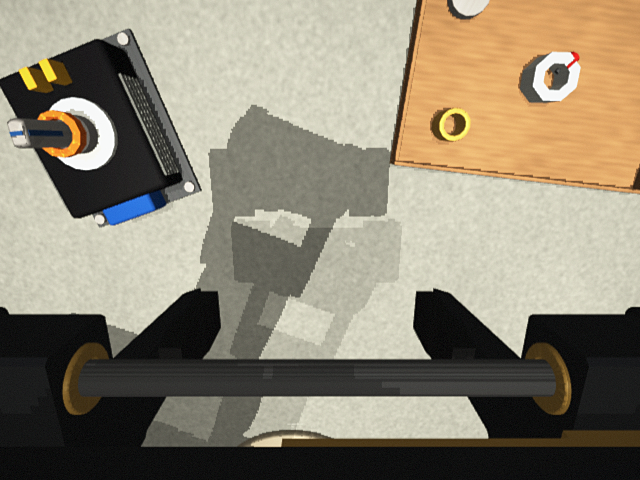

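The wrist view shows the drive at the left, with the shaft end near (18,132). The collar is at about (557,76), with its red head at (575,57).

>>> apply_moves --pt "0.078 -0.201 0.002" --pt "0.078 -0.201 0.002" --pt "0.078 -0.201 0.002" --pt "0.078 -0.201 0.002" --pt "0.078 -0.201 0.002" --pt "0.078 -0.201 0.002" --pt "0.078 -0.201 0.002" --turn '[0,0,0,0,0,0,0]' --claw '[0,0,0,0,0,0,0]'

```text
time: 2.68
tcp_pos: [0.4828, 0.1664, 0.2497]
ee_rot: [[1.0, 0.003, -0.001], [0.003, -1.0, -0.0], [-0.001, 0.0, -1.0]]
contact_force: [1.2, -0.4, -0.4]
grip_width: 0.999
```

```bash
python3 -c "
from h import *
plan([.483,.167,.25],0)
p=camera('wrist');save(p,'w2')
np.save('w2.npy',p,allow_pickle=True)
for k,z in dict(shaft_top=.125,guide=.072,drive=0).items():
  for r in finder.spot_point(k,p)[:2]: print(k,r['p'],r['centre'],atz(p,r['centre'],z).round(4))
"
```

```text
shift [ 0.0002 -0.0006 -0.0003] dist 0.001 yaw 0.15 tcp [0.4828 0.1664 0.2497] t 2.68 F [ 1.2 -0.4 -0.4] turn 0.0027 rad (0.2 deg)
shaft_top 0.61 [245.9, 310.4] [0.4814 0.1711 0.125 ]
guide 0.8 [172.6, 295.7] [0.5299 0.1842 0.072 ]
guide 0.18 [202.1, 626.8] [ 0.5056 -0.1008  0.072 ]
drive 0.73 [212.0, 311.4] [0.4819 0.172  0.    ]
```

View pics/w2.png

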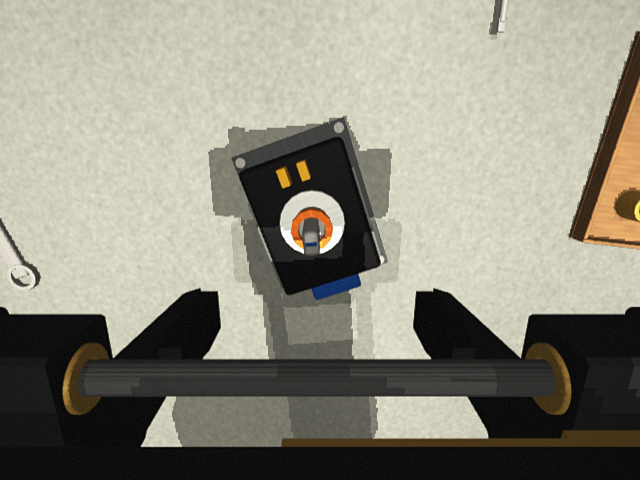

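```bash
python3 -c "
import cv2
a=cv2.imread('pics/w2.png')
cv2.imwrite('pics/c3.png',cv2.resize(a[110:305,220:400],None,fx=3,fy=3,interpolation=cv2.INTER_CUBIC))
cv2.imwrite('pics/c4.png',cv2.resize(a[195:265,275:350],None,fx=8,fy=8,interpolation=cv2.INTER_CUBIC))
"
```

```text
(no output)
```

View pics/c3.png

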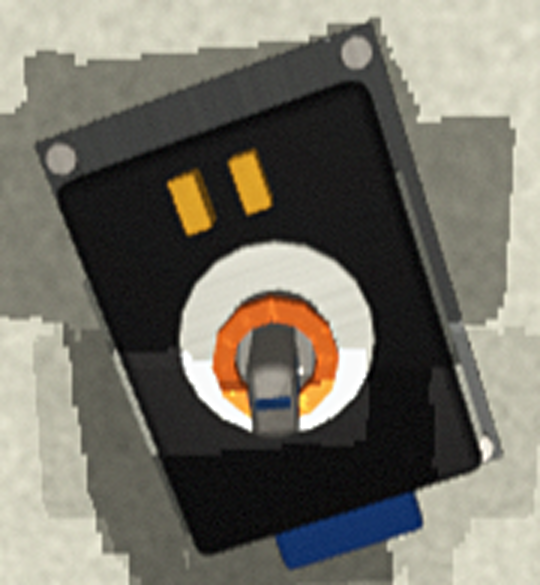

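View pics/c4.png

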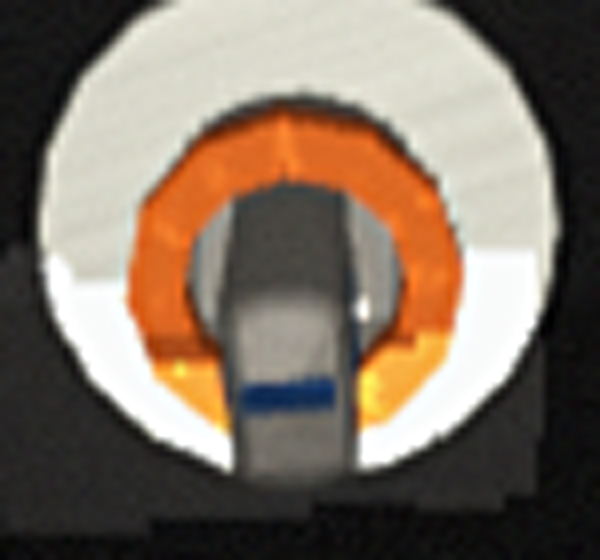

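```bash
python3 -c "
from h import *
p=np.load('w2.npy',allow_pickle=True).item()
f=lambda x,y,s,ox,oy,z: atz(p,((y+.5)/s-.5+oy,(x+.5)/s-.5+ox),z)
print('flange',f(277,338,3,220,110,.058)); print('shaft',f(288,394,8,275,195,.125)); print('ring',f(295,270,8,275,195,.085))
a=f(241,400,8,275,195,.125);b=f(334,390,8,275,195,.125);d=b-a;print('line',np.degrees(np.arctan2(d[1],d[0])),np.linalg.norm(d))
for z in (.005,.012):
  A,B,C=[f(x,y,3,220,110,z) for x,y in((61,158),(357,52),(485,447))]
  d=A-B;e=B-C;print('yaw',np.degrees(np.arctan2(-d[0],d[1])),np.degrees(np.arctan2(e[1],e[0])),np.linalg.norm(d),np.linalg.norm(e),'centre',(A+C)/2)
A=f(192,203-1,3,220,110,.072)
# guide block tops
G=[f(187,204,3,220,110,.072),f(247,183,3,220,110,.072)];print(G,(G[0]+G[1])/2)
"
```

```text
flange [0.48385756 0.17068005 0.058     ]
shaft [0.48304659 0.17097183 0.125     ]
ring [0.48489919 0.17084348 0.085     ]
line -83.47365197085601 0.008618850808644088
yaw 19.03161156152821 19.893876132602973 0.10551483432692055 0.146285578116184 centre [0.48247664 0.16976215 0.005     ]
yaw 19.03161156152825 19.893876132602962 0.1035279488945377 0.14353096369650717 centre [0.48388096 0.16970919 0.012     ]
[array([0.52564355, 0.1958143 , 0.072     ]), array([0.53149305, 0.17886869, 0.072     ])] [0.5285683 0.1873415 0.072    ]
```

```bash
python3 -c "
from h import *
plan([.4838,.1707,.107],6.5)"
```

```text
shift [ 0.0017 -0.0071  0.1433] dist 0.144 yaw -0.12 tcp [0.4821 0.1636 0.2503] t 2.88 F [-0.2 -0.8 -0.6] turn -0.1156 rad (-6.6 deg)
```

>>> apply_moves --pt "0.002 -0.005 0.05" --pt "0.002 -0.005 0.12" --pt "0.002 -0.005 0.12" --pt "0.002 -0.005 0.12" --pt "0.002 -0.005 0.12" --turn '[-0.115,-0.115,-0.115,-0.115,-0.115]' --claw '[0.3,0.5,0.5,0.5,0.5]'

```text
time: 3.3
tcp_pos: [0.4841, 0.169, 0.1303]
ee_rot: [[0.994, 0.113, -0.002], [0.113, -0.994, -0.0], [-0.002, 0.0, -1.0]]
contact_force: [0.2, 0.5, 0.4]
grip_width: 0.647
```

```bash
python3 -c "
from h import *
plan([.4838,.1707,.107],6.5)
p=camera('wrist');save(p,'w3')
plan([.4838,.1707,.107],6.5)
p=camera('side');save(p,'s3')
plan([.4838,.1707,.107],6.5)"
```

```text
shift [-0.     -0.0017  0.0233] dist 0.023 yaw 6.48 tcp [0.4841 0.169  0.1303] t 3.30 F [0.2 0.5 0.4] turn -0.0004 rad (-0.0 deg)
shift [-0.0012 -0.0015  0.0248] dist 0.025 yaw 6.50 tcp [0.4851 0.1693 0.1318] t 3.35 F [0.5 0.  1. ] turn -0.0000 rad (-0.0 deg)
shift [-0.0017 -0.0013  0.0255] dist 0.026 yaw 6.51 tcp [0.4855 0.1696 0.1325] t 3.40 F [1.2 0.2 1. ] turn 0.0003 rad (0.0 deg)
```

View pics/w3.png

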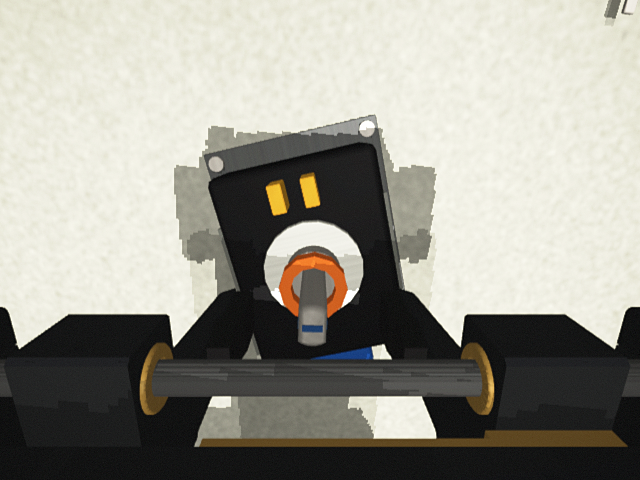

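```bash
python3 -c "
from h import *
p=camera('wrist');a=np.array(p['image']).astype(int);save(p,'w4');s=arm.get_state()
m=(a[...,2]>a[...,0]+40); m[:310]=0;m[338:]=0;m[:,:295]=0;m[:,335:]=0
ys,xs=np.nonzero(m);print(len(xs),xs.mean(),ys.mean(),np.polyfit(xs,ys,1))
c=atz(p,(ys.mean(),xs.mean()),.125);print(c, s['ee_rot'].T@(c-s['tcp_pos']),s['tcp_pos'])
u=atz(p,(ys.mean(),xs.mean()),.125)
k=np.polyfit(xs,ys,1)[0]
d=atz(p,(ys.mean()+10*k,xs.mean()+10),.125)-u;print(np.degrees(np.arctan2(d[1],d[0])))
cv2.imwrite('pics/c5.png',cv2.resize(cv2.imread('pics/w4.png')[220:365,260:370],None,fx=5,fy=5,interpolation=cv2.INTER_CUBIC))
plan([.4838,.1707,.107],6.5)
"
```

```text
132 312.5378787878788 328.34090909090907 [7.40731356e-02 3.05190248e+02]
[0.48278804 0.17117919 0.125     ] [-0.00257476 -0.00168496  0.0076705 ] [0.48550432 0.16979482 0.13268182]
-88.2555025349609
shift [-0.0017 -0.0011  0.0257] dist 0.026 yaw 6.53 tcp [0.4855 0.1698 0.1327] t 3.45 F [0.6 1.2 0.2] turn 0.0006 rad (0.0 deg)
```

View pics/c5.png

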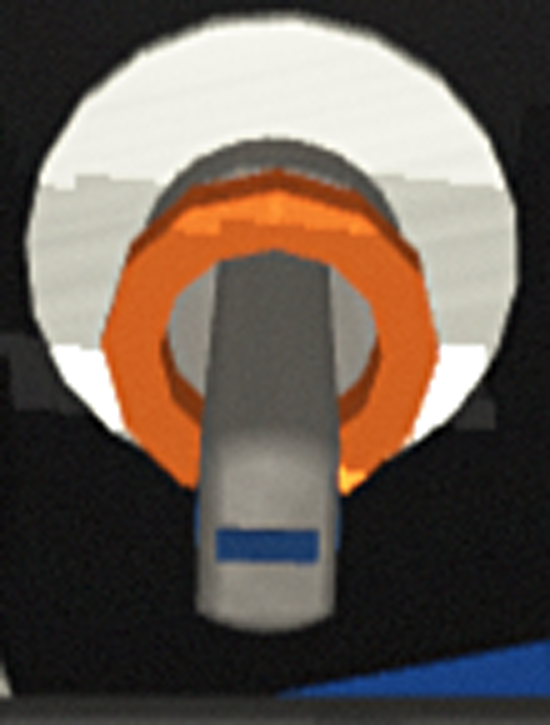

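>>> apply_moves --pt "-0.002 -0.0015 0.025" --pt "-0.002 -0.0015 0.025" --pt "-0.002 -0.0015 0.025" --pt "-0.002 -0.0015 0.025" --pt "-0.002 -0.0015 0.025" --pt "-0.002 -0.0015 0.025" --pt "-0.002 -0.0015 0.025" --turn '[0,0,0,0,0,0,0]' --claw '[0.5,0.7,0.9,1,1,1,1]'

```text
time: 4.03
tcp_pos: [0.4828, 0.1708, 0.1062]
ee_rot: [[0.993, 0.115, 0.002], [0.115, -0.993, -0.001], [0.002, 0.001, -1.0]]
contact_force: [-1.0, -5.2, 4.9]
grip_width: 0.133
```

>>> apply_moves --pt "0 0 0" --pt "0 0 0" --turn '[0,0]' --claw '[1,1]'

```text
time: 4.2
tcp_pos: [0.4828, 0.1708, 0.1062]
ee_rot: [[0.993, 0.115, 0.002], [0.115, -0.993, -0.001], [0.002, 0.001, -1.0]]
contact_force: [-0.9, -6.1, 6.2]
grip_width: 0.137
```

```bash
python3 -c "
from h import *
plan([.4838,.1707,.107],6.5); s=arm.get_state();print(s['grip_width'],s['moment'])"
```

```text
shift [ 0.001   0.0003 -0.0008] dist 0.001 yaw 6.59 tcp [0.4828 0.1708 0.1062] t 4.20 F [-0.9 -6.1  6.2] turn 0.0016 rad (0.1 deg)
0.13664142847042737 [-0.7829555   0.1287168   0.04775693]
```

>>> apply_moves --pt "0 0 0" --pt "0 0 0" --pt "0 0 0" --pt "0 0 0" --pt "0 0 0" --pt "0 0 0" --pt "0 0 0" --pt "0 0 0" --turn '[-0.11,-0.22,-0.33,-0.44,-0.55,-0.66,-0.77,-0.88]' --claw '[1,1,1,1,1,1,1,1]'

```text
time: 4.87
tcp_pos: [0.4826, 0.1712, 0.1062]
ee_rot: [[0.54, 0.841, 0.002], [0.841, -0.54, -0.0], [0.001, 0.001, -1.0]]
contact_force: [-2.2, -2.9, 6.1]
grip_width: 0.13
```

```bash
python3 -c "
from h import *
plan([.4838,.1707,.107],109.5); s=arm.get_state();print(s['grip_width'],s['moment'])"
```

```text
shift [ 0.0003  0.0013 -0.0008] dist 0.002 yaw 57.30 tcp [0.4826 0.1712 0.1062] t 4.87 F [-2.2 -2.9  6.1] turn -0.9111 rad (-52.2 deg)
0.12959323583029786 [-0.40096035  0.17587443 -0.09953845]
```

>>> apply_moves --pt "0 0 0" --pt "0 0 0" --pt "0 0 0" --pt "0 0 0" --pt "0 0 0" --pt "0 0 0" --pt "0 0 0" --pt "0 0 0" --pt "0 0 0" --pt "0 0 0" --turn '[-0.11,-0.22,-0.33,-0.44,-0.55,-0.66,-0.77,-0.88,-0.9,-0.9]' --claw '[1,1,1,1,1,1,1,1,1,1]'

```text
time: 5.7
tcp_pos: [0.4822, 0.1712, 0.1062]
ee_rot: [[-0.32, 0.947, 0.001], [0.947, 0.32, -0.0], [-0.0, 0.0, -1.0]]
contact_force: [-2.9, -1.8, 7.6]
grip_width: 0.132
```

```bash
python3 -c "
from h import *
plan([.4838,.1707,.107],109.5); s=arm.get_state();print(s['grip_width'],s['moment'])
p=camera('wrist');save(p,'w5');np.save('w5.npy',p,allow_pickle=True)
for k,z in dict(guide=.072,drive=0).items():
  for r in finder.spot_point(k,p)[:2]: print(k,r['p'],r['centre'],atz(p,r['centre'],z).round(4))
p=camera('side');save(p,'s5')
"
```

```text
shift [-0.001   0.0014 -0.0008] dist 0.002 yaw 108.65 tcp [0.4822 0.1712 0.1062] t 5.70 F [-2.9 -1.8  7.6] turn -0.0148 rad (-0.8 deg)
0.1316674702526548 [-0.41532577  0.34694141 -0.01356143]
guide 0.65 [298.2, 415.2] [0.5296 0.1854 0.072 ]
drive 0.63 [253.2, 315.4] [0.4827 0.1696 0.    ]
drive 0.22 [361.5, 321.7] [0.5147 0.0894 0.    ]
```

View pics/w5.png

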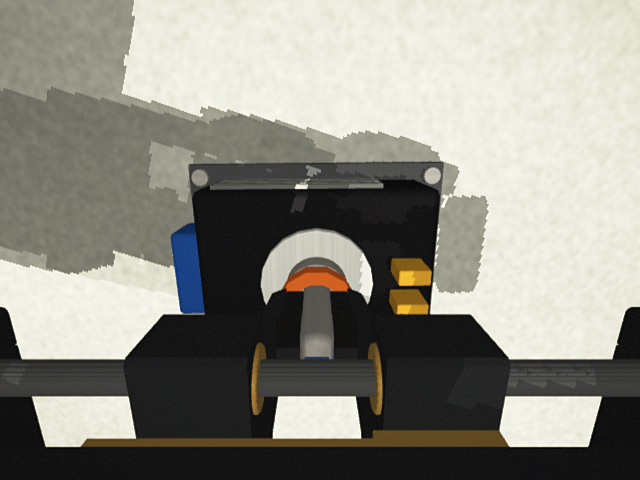

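>>> apply_moves --pt "0 0 0" --pt "0 0 0" --pt "0 0 -0.03" --pt "0 0 -0.06" --pt "0 0 -0.095" --pt "0 0 -0.095" --turn '[0,0,0,0,0,0]' --claw '[0.6,0.6,0.5,0.3,0.1,0.1]'

```text
time: 6.4
tcp_pos: [0.4843, 0.1719, 0.206]
ee_rot: [[-0.319, 0.948, 0.01], [0.948, 0.319, 0.001], [-0.002, 0.01, -1.0]]
contact_force: [0.2, 0.7, 1.1]
grip_width: 0.562
```

```bash
python3 -c "
from h import *
plan([.535,-.2545,.21],137)
p=camera('top');save(p,'t6')
cv2.imwrite('pics/c6.png',cv2.resize(cv2.imread('pics/t6.png')[230:300,360:440],None,fx=7,fy=7,interpolation=cv2.INTER_CUBIC))
"
```

```text
shift [-0.4203 -0.0877 -0.004 ] dist 0.429 yaw 108.58 tcp [0.4843 0.1719 0.206 ] t 6.40 F [0.2 0.7 1.1] turn -0.4960 rad (-28.4 deg)
```

View pics/c6.png

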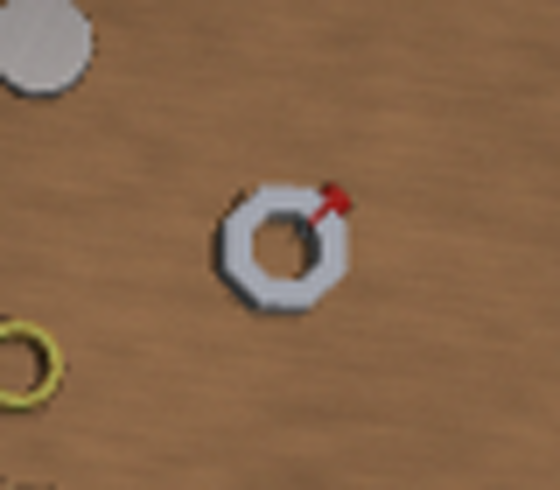

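>>> apply_moves --pt "-0.42 -0.088 -0.004" --pt "-0.42 -0.088 -0.004" --pt "-0.42 -0.088 -0.004" --pt "-0.42 -0.088 -0.004" --pt "-0.42 -0.088 -0.004" --pt "-0.42 -0.088 -0.004" --pt "-0.42 -0.088 -0.004" --pt "-0.42 -0.088 -0.004" --pt "-0.42 -0.088 -0.004" --pt "-0.42 -0.088 -0.004" --pt "-0.42 -0.088 -0.004" --pt "-0.42 -0.088 -0.004" --turn '[-0.44,-0.44,-0.44,-0.44,-0.44,-0.44,-0.44,-0.44,-0.44,-0.44,-0.44,-0.44]' --claw '[0.1,0.1,0.1,0.1,0.1,0.1,0.1,0.1,0.1,0.1,0.1,0.1]'

```text
time: 7.45
tcp_pos: [0.5322, -0.2599, 0.2022]
ee_rot: [[-0.688, 0.725, -0.001], [0.725, 0.688, -0.0], [0.001, -0.001, -1.0]]
contact_force: [-1.4, 0.3, 0.1]
grip_width: 0.897
```

```bash
python3 -c "
from h import *
plan([.535,-.2545,.21],134)
import time
camera('top')
p=camera('wrist');save(p,'w7');np.save('w7.npy',p,allow_pickle=True);plan([.535,-.2545,.21],134)
for k,z in dict(collar_center=.015,screw_head=.015).items():
  for r in finder.spot_point(k,p)[:2]: print(k,r['p'],r['centre'],atz(p,r['centre'],z).round(4))
r=finder.trace('collar_center',p)[:2]
print([(q['p'],q['extent']) for q in r])
"
```

```text
shift [ 0.002   0.0057 -0.0078] dist 0.010 yaw 133.49 tcp [ 0.5322 -0.2599  0.2022] t 7.45 F [-1.4  0.3  0.1] turn -0.0089 rad (-0.5 deg)
shift [-0.0016  0.0026 -0.0074] dist 0.008 yaw 133.67 tcp [ 0.532  -0.2552  0.2026] t 7.55 F [ 0.6 -0.7  0.1] turn -0.0057 rad (-0.3 deg)
collar_center 0.8 [219.4, 319.9] [ 0.5318 -0.2515  0.015 ]
screw_head 0.72 [248.8, 322.1] [ 0.5524 -0.2701  0.015 ]
[(0.64, [298.5, 196.0, 345.1, 251.3])]
```

View pics/w7.png

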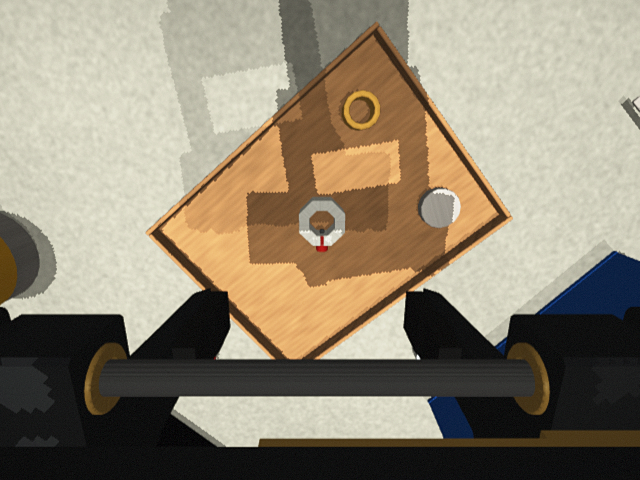

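```bash
python3 -c "
import cv2
a=cv2.imread('pics/w7.png')
cv2.imwrite('pics/c7.png',cv2.resize(a[185:260,285:360],None,fx=8,fy=8,interpolation=cv2.INTER_CUBIC))"
```

```text
(no output)
```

View pics/c7.png

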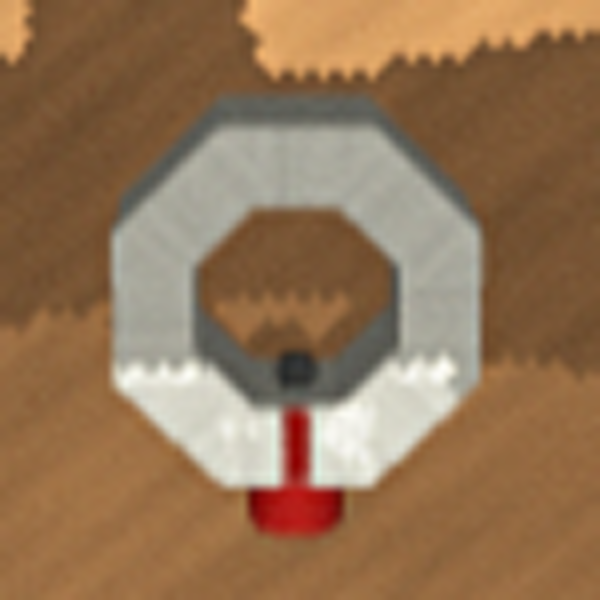

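```bash
python3 -c "
from h import *
p=np.load('w7.npy',allow_pickle=True).item()
c=atz(p,(306.5/8-.5+185+.06,297/8-.44+285),.026);print(c)
plan([c[0],c[1],.026],133.7)
s=arm.get_state();print(s['qvel'].round(3))"
```

```text
[ 0.53331117 -0.25095258  0.026     ]
shift [0.0008 0.0023 0.1778] dist 0.178 yaw 133.85 tcp [ 0.5324 -0.2533  0.2038] t 7.70 F [ 0.  -0.3  0.5] turn 0.0026 rad (0.2 deg)
[ 0.006 -0.007 -0.006 -0.002  0.003 -0.003]
```

>>> apply_moves --pt "0.001 0.001 0.04" --pt "0.001 0.001 0.08" --pt "0.001 0.001 0.12" --pt "0.001 0.001 0.155" --pt "0.001 0.001 0.16" --pt "0.001 0.001 0.16" --pt "0.001 0.001 0.16" --turn '[0,0,0,0,0,0,0]' --claw '[0.1,0.1,0.1,0.1,0.1,0.1,0.1]'

```text
time: 8.28
tcp_pos: [0.5333, -0.2532, 0.0459]
ee_rot: [[-0.692, 0.721, 0.002], [0.721, 0.692, -0.001], [-0.002, 0.0, -1.0]]
contact_force: [0.2, 0.5, -0.2]
grip_width: 0.9
```

```bash
python3 -c "
from h import *
camera('top')
plan([.5333,-.251,.027],133.7)
p=camera('wrist');save(p,'w8')"
```

```text
shift [0.0021 0.0016 0.0196] dist 0.020 yaw 133.82 tcp [ 0.5336 -0.2536  0.0466] t 8.33 F [ 0.3 -0.3  0.5] turn 0.0021 rad (0.1 deg)
```

View pics/w8.png

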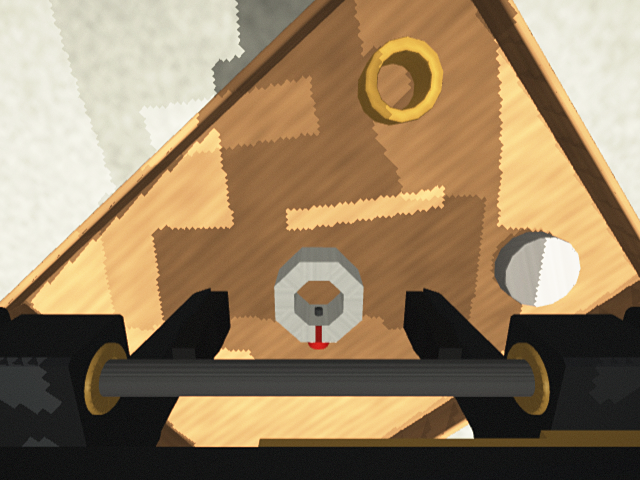

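>>> apply_moves --pt "0.002 0.001 0.019" --pt "0.002 0.001 0.02" --pt "0.002 0.001 0.02" --pt "0.002 0.001 0.02" --pt "0.002 0.001 0.02" --pt "0.002 0.001 0.02" --pt "0.002 0.001 0.02" --pt "0.002 0.001 0.02" --pt "0.002 0.001 0.02" --turn '[0,0,0,0,0,0,0,0,0]' --claw '[0.1,0.1,0.3,0.5,0.7,0.7,0.7,0.7,0.7]'

```text
time: 9.13
tcp_pos: [0.5319, -0.2513, 0.0245]
ee_rot: [[-0.692, 0.722, 0.0], [0.722, 0.692, -0.0], [-0.0, 0.0, -1.0]]
contact_force: [0.6, 0.4, 2.6]
grip_width: 0.45
```

```bash
python3 -c "
from h import *
plan([.5333,-.251,.027],133.7);print(arm.get_state()['grip_width']*88)
p=camera('wrist');save(p,'w9')"
```

```text
shift [-0.0007  0.0012 -0.0025] dist 0.003 yaw 133.77 tcp [ 0.5319 -0.2513  0.0245] t 9.13 F [0.6 0.4 2.6] turn 0.0012 rad (0.1 deg)
39.61000765523443
```

View pics/w9.png

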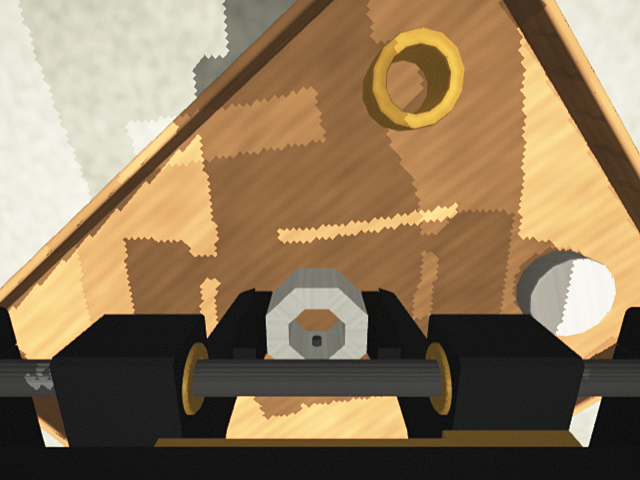

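>>> apply_moves --pt "0 0 0" --pt "0 0 0" --pt "0 0 -0.04" --pt "0 0 -0.08" --pt "0 0 -0.12" --pt "0 0 -0.16" --pt "0 0 -0.175" --pt "0 0 -0.175" --turn '[0,0,0,0,0,0,0,0]' --claw '[1,1,1,1,1,1,1,1]'

```text
time: 9.85
tcp_pos: [0.5328, -0.2518, 0.203]
ee_rot: [[-0.692, 0.722, 0.006], [0.722, 0.692, -0.004], [-0.007, 0.001, -1.0]]
contact_force: [-0.3, -0.2, -1.5]
grip_width: 0.452
```

```bash
python3 -c "
from h import *
camera('top')
plan([.4823,.1707,.2],199.5);print(arm.get_state()['grip_width']*88)
p=camera('wrist');save(p,'w10')"
```

```text
shift [ 0.3391  0.2561 -0.0008] dist 0.425 yaw 133.77 tcp [ 0.532  -0.2513  0.1999] t 9.90 F [-0.3  0.3 -3.2] turn -1.1471 rad (-65.7 deg)
39.388200865268324
```

View pics/w10.png

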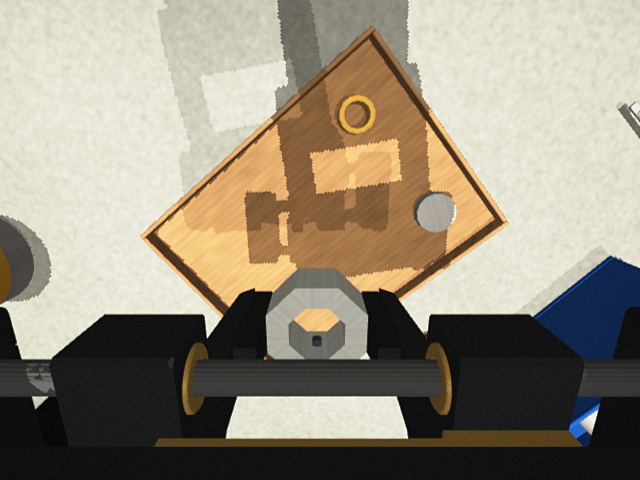

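The collar is held firmly at (317,325), with its screw on the tool's −x side. Next I'll carry it over the shaft.

>>> apply_moves --pt "0.339 0.256 -0.003" --pt "0.339 0.256 -0.003" --pt "0.339 0.256 -0.003" --pt "0.339 0.256 -0.003" --pt "0.339 0.256 -0.003" --pt "0.339 0.256 -0.003" --pt "0.339 0.256 -0.003" --pt "0.339 0.256 -0.003" --pt "0.339 0.256 -0.003" --pt "0.339 0.256 -0.003" --pt "0.339 0.256 -0.003" --pt "0.339 0.256 -0.003" --turn '[-1.147,-1.147,-1.147,-1.147,-1.147,-1.147,-1.147,-1.147,-1.147,-1.147,-1.147,-1.147]' --claw '[1,1,1,1,1,1,1,1,1,1,1,1]'

```text
time: 10.95
tcp_pos: [0.4808, 0.1728, 0.2]
ee_rot: [[-0.941, -0.337, -0.004], [-0.337, 0.941, -0.0], [0.004, 0.001, -1.0]]
contact_force: [-0.6, -0.4, -1.9]
grip_width: 0.451
```

```bash
python3 -c "
from h import *
camera('top');camera('top');camera('top')
plan([.4823,.1707,.16],199.5);print(arm.get_state()['grip_width']*88)"
```

```text
shift [-0.0007  0.0011  0.041 ] dist 0.041 yaw -160.59 tcp [0.4821 0.1695 0.201 ] t 11.10 F [-0.2 -0.1 -1.6] turn -0.0015 rad (-0.1 deg)
39.64078479361919
```

>>> apply_moves --pt "0 0.001 0.03" --pt "0 0.001 0.036" --pt "0 0.001 0.036" --pt "0 0.001 0.036" --pt "0 0.001 0.036" --turn '[0,0,0,0,0]' --claw '[1,1,1,1,1]'

```text
time: 11.52
tcp_pos: [0.4824, 0.1711, 0.167]
ee_rot: [[-0.943, -0.333, 0.001], [-0.333, 0.943, 0.0], [-0.001, -0.0, -1.0]]
contact_force: [0.2, -0.3, -0.6]
grip_width: 0.45
```

```bash
python3 -c "
from h import *
p=camera('side');save(p,'s11')
p=camera('wrist');save(p,'w11')
plan([.4823,.1707,.16],199.5);print(arm.get_state()['grip_width']*88)
cv2.imwrite('pics/c11.png',cv2.resize(cv2.imread('pics/s11.png')[130:270,180:300],None,fx=4,fy=4,interpolation=cv2.INTER_CUBIC))
"
```

```text
shift [ 0.0002 -0.0006  0.0071] dist 0.007 yaw -160.53 tcp [0.4823 0.1714 0.1671] t 11.62 F [ 0.8 -0.1 -1.7] turn -0.0006 rad (-0.0 deg)
40.018018078495786
```

View pics/w11.png

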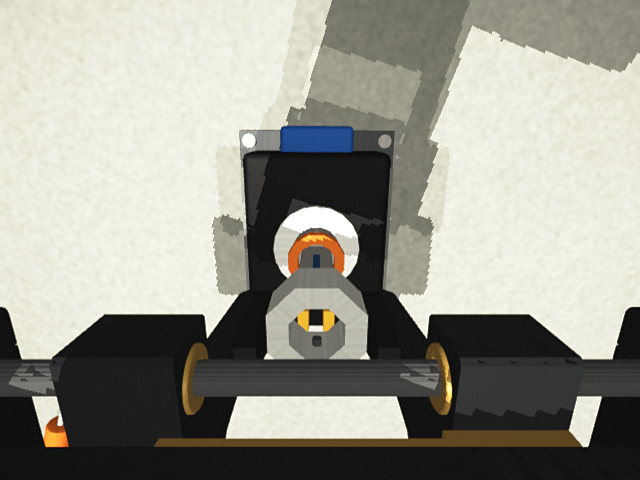

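View pics/c11.png

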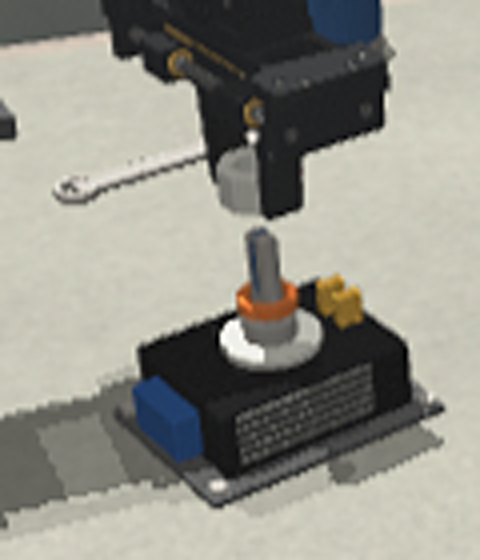

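```bash
python3 -c "
import cv2
a=cv2.imread('pics/w11.png')
cv2.imwrite('pics/c12.png',cv2.resize(a[225:375,255:380],None,fx=5,fy=5,interpolation=cv2.INTER_CUBIC))"
```

```text
(no output)
```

View pics/c12.png

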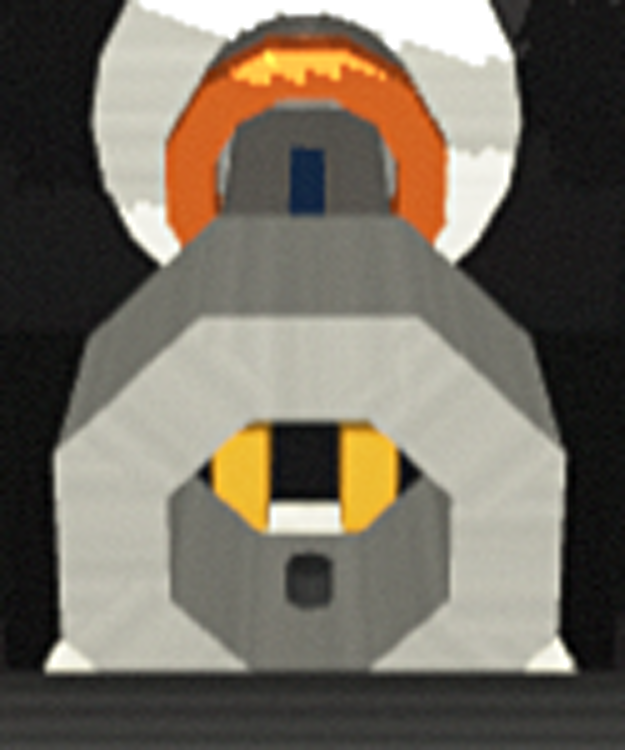

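```bash
python3 -c "
from h import *
p=camera('wrist');s=arm.get_state();R=s['ee_rot'];print(s['tcp_pos'])
for zo in (0,.0015,.003):
  for rc in [(309.2,316.2),(358.5,316.2),(288.4,316.2)]: print(zo,rc,(R.T@(atz(p,rc,s['tcp_pos'][2]+zo)-s['tcp_pos'])).round(4))
"
```

```text
[0.48215883 0.17147579 0.16696026]
0 (309.2, 316.2) [ 0.0089 -0.0002 -0.    ]
0 (358.5, 316.2) [-0.0135 -0.0002  0.    ]
0 (288.4, 316.2) [ 0.0178 -0.0001 -0.    ]
0.0015 (309.2, 316.2) [ 0.0097 -0.0002 -0.0015]
0.0015 (358.5, 316.2) [-0.0125 -0.0002 -0.0015]
0.0015 (288.4, 316.2) [ 0.0184 -0.0001 -0.0015]
0.003 (309.2, 316.2) [ 0.0104 -0.0001 -0.003 ]
0.003 (358.5, 316.2) [-0.0115 -0.0002 -0.003 ]
0.003 (288.4, 316.2) [ 0.0191 -0.0001 -0.003 ]
```

>>> apply_moves --pt "0.001 -0.001 0.008" --pt "0.001 -0.001 0.016" --pt "0.001 -0.001 0.02" --pt "0.001 -0.001 0.023" --pt "0.001 -0.001 0.026" --pt "0.001 -0.001 0.026" --turn '[0,0,0,0,0,0]' --claw '[1,1,1,1,1,1]'

```text
time: 12.17
tcp_pos: [0.481, 0.1704, 0.1395]
ee_rot: [[-0.943, -0.334, -0.001], [-0.334, 0.943, -0.0], [0.001, 0.0, -1.0]]
contact_force: [-0.2, -0.0, -1.2]
grip_width: 0.452
```

```bash
python3 -c "
from h import *
plan([.4823,.1707,.122],199.5);print(arm.get_state()['moment'])
p=camera('wrist');save(p,'w13')
plan([.4823,.1707,.122],199.5)
cv2.imwrite('pics/c13.png',cv2.resize(cv2.imread('pics/w13.png')[225:375,255:380],None,fx=5,fy=5,interpolation=cv2.INTER_CUBIC))
"
```

```text
shift [-0.0014 -0.0001  0.0175] dist 0.018 yaw -160.50 tcp [0.481  0.1704 0.1395] t 12.17 F [-0.2 -0.  -1.2] turn -0.0001 rad (-0.0 deg)
[ 0.12784177 -0.1505087   0.01872265]
shift [-0.0012 -0.0001  0.0179] dist 0.018 yaw -160.50 tcp [0.4812 0.1704 0.1399] t 12.22 F [ 0.2  0.4 -1.9] turn -0.0001 rad (-0.0 deg)
```

View pics/c13.png

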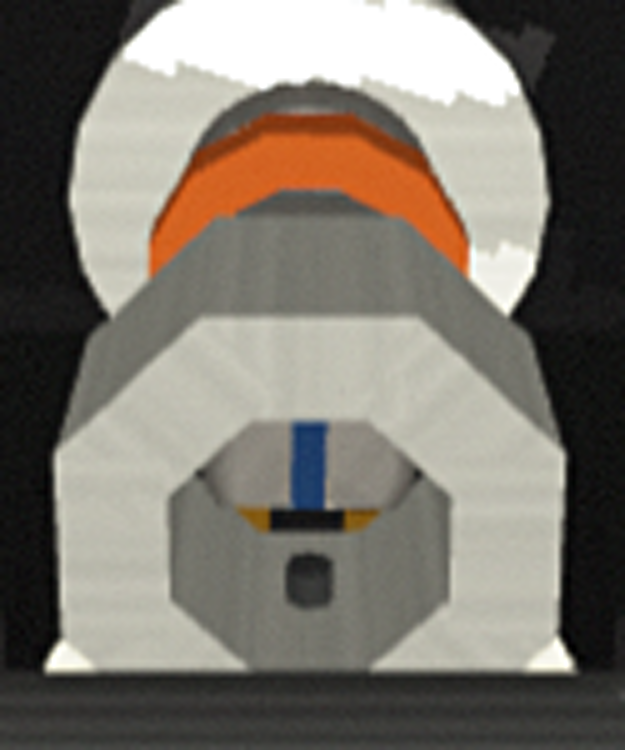

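>>> apply_moves --pt "0 0 0.004" --pt "0 0 0.008" --pt "0 0 0.012" --pt "0 0 0.016" --pt "0 0 0.016" --turn '[0,0,0,0,0]' --claw '[1,1,1,1,1]'

```text
time: 12.63
tcp_pos: [0.4809, 0.1703, 0.1233]
ee_rot: [[-0.943, -0.334, -0.001], [-0.334, 0.943, -0.0], [0.001, 0.0, -1.0]]
contact_force: [0.1, 0.4, -1.2]
grip_width: 0.454
```

```bash
python3 -c "
from h import *
plan([.4823,.1707,.122],199.5);print(arm.get_state()['moment'],arm.get_state()['grip_width']*88)
p=camera('wrist');save(p,'w14')
cv2.imwrite('pics/c14.png',cv2.resize(cv2.imread('pics/w14.png')[225:375,255:380],None,fx=5,fy=5,interpolation=cv2.INTER_CUBIC))
"
```

```text
shift [-0.0015 -0.0001  0.0013] dist 0.002 yaw -160.51 tcp [0.4809 0.1703 0.1233] t 12.63 F [ 0.1  0.4 -1.2] turn -0.0002 rad (-0.0 deg)
[ 0.02752623 -0.15597858 -0.0021816 ] 39.92190444243914
```

View pics/c14.png

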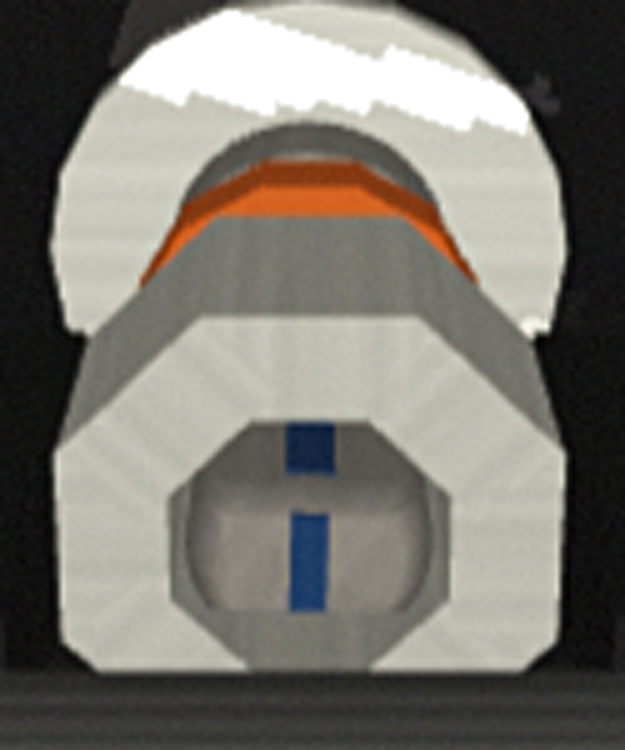

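The shaft is inside the bore with no contact force, and the flat lines up with the screw side. I'll continue down to the ring.

>>> apply_moves --pt "0 0 0.004" --pt "0 0 0.008" --pt "0 0 0.012" --pt "0 0 0.016" --pt "0 0 0.019" --pt "0 0 0.021" --pt "0 0 0.021" --pt "0 0 0.021" --turn '[0,0,0,0,0,0,0,0]' --claw '[1,1,1,1,1,1,1,1]'

```text
time: 13.35
tcp_pos: [0.4812, 0.1704, 0.1034]
ee_rot: [[-0.943, -0.334, -0.0], [-0.334, 0.943, -0.0], [0.0, -0.0, -1.0]]
contact_force: [-2.4, -0.1, 3.4]
grip_width: 0.449
```

```bash
python3 -c "
from h import *
plan([.4823,.1707,.1015],199.5);print(arm.get_state()['moment'],arm.get_state()['grip_width']*88)
p=camera('wrist');save(p,'w15')
p=camera('side');save(p,'s15')
plan([.4823,.1707,.1015],199.5)
cv2.imwrite('pics/c15.png',cv2.resize(cv2.imread('pics/s15.png')[150:270,190:310],None,fx=5,fy=5,interpolation=cv2.INTER_CUBIC))
"
```

```text
shift [-0.0012 -0.0001  0.0019] dist 0.002 yaw -160.50 tcp [0.4812 0.1704 0.1034] t 13.35 F [-2.4 -0.1  3.4] turn -0.0001 rad (-0.0 deg)
[0.09077265 0.25711272 0.04222877] 39.54040578316567
shift [-0.0012 -0.0001  0.002 ] dist 0.002 yaw -160.50 tcp [0.4812 0.1704 0.1035] t 13.45 F [-1.6 -1.   3.5] turn -0.0001 rad (-0.0 deg)
```

View pics/c15.png

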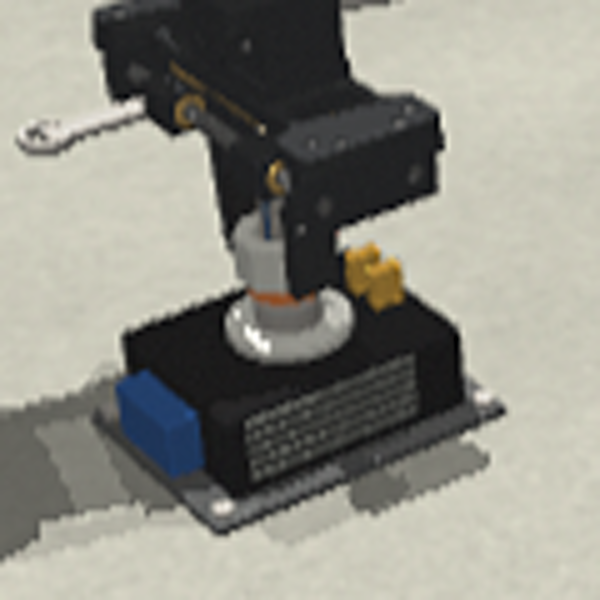

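View pics/w15.png

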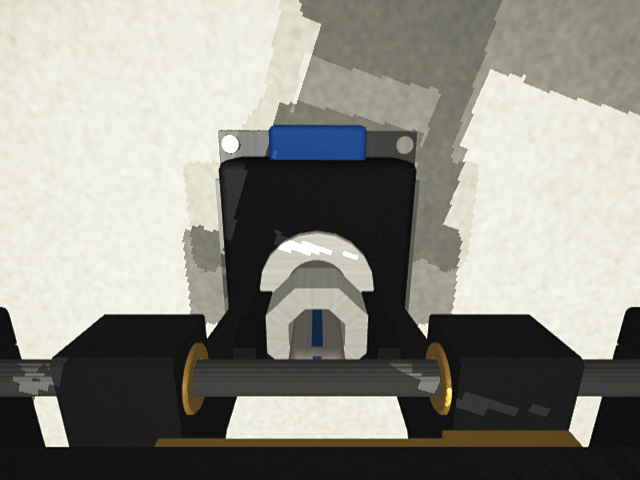

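>>> apply_moves --pt "0 0 0.001" --pt "0 0 0.002" --pt "0 0 0.0025" --pt "0 0 0.0025" --pt "0 0 0.0025" --turn '[0,0,0,0,0]' --claw '[1,1,1,1,1]'

```text
time: 13.87
tcp_pos: [0.4812, 0.1704, 0.1008]
ee_rot: [[-0.943, -0.334, 0.0], [-0.334, 0.943, 0.0], [-0.0, -0.0, -1.0]]
contact_force: [-3.6, 0.5, 6.0]
grip_width: 0.448
```

```bash
python3 -c "
from h import *
plan([.4823,.1707,.1015],199.5);print(arm.get_state()['moment'],arm.get_state()['grip_width']*88)
p=camera('wrist');save(p,'w16')
cv2.imwrite('pics/c16.png',cv2.resize(cv2.imread('pics/w16.png')[200:375,245:390],None,fx=4,fy=4,interpolation=cv2.INTER_CUBIC))
p=camera('side');save(p,'s16')
plan([.4823,.1707,.1015],199.5)
cv2.imwrite('pics/d16.png',cv2.resize(cv2.imread('pics/s16.png')[170:240,220:290],None,fx=8,fy=8,interpolation=cv2.INTER_CUBIC))
"
```

```text
shift [-0.0012 -0.0001 -0.0007] dist 0.001 yaw -160.50 tcp [0.4812 0.1704 0.1008] t 13.87 F [-3.6  0.5  6. ] turn -0.0001 rad (-0.0 deg)
[0.04140742 0.37613009 0.01792471] 39.4155886473202
shift [-0.0012 -0.0001 -0.0006] dist 0.001 yaw -160.50 tcp [0.4812 0.1704 0.1009] t 13.97 F [-2.4 -0.2  5.4] turn -0.0001 rad (-0.0 deg)
```

View pics/c16.png

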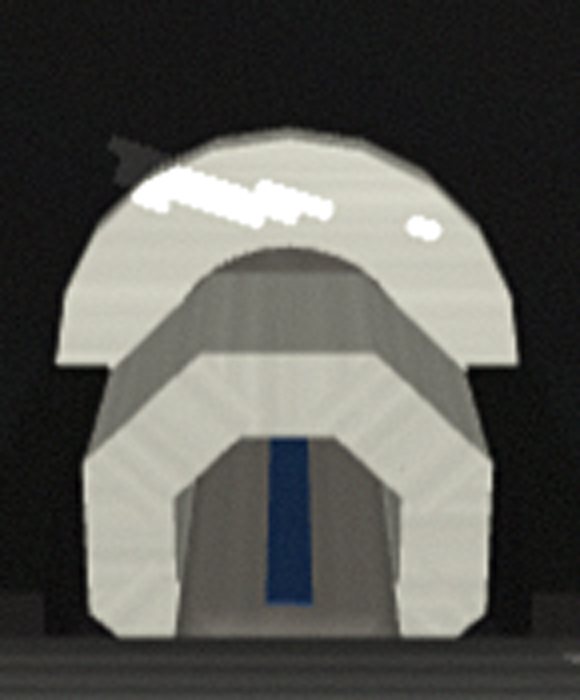

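View pics/d16.png

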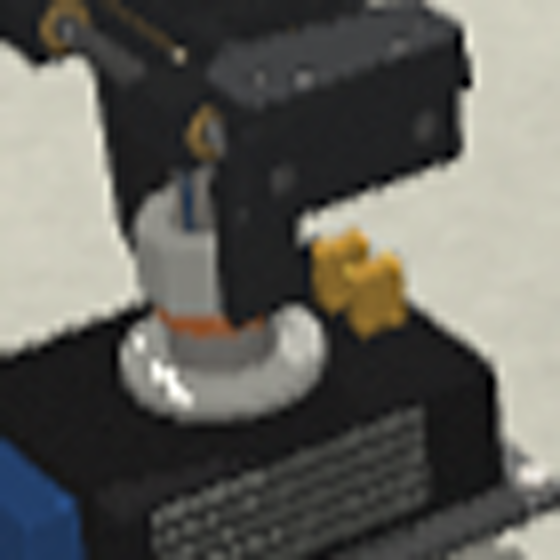

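```bash
python3 -c "
from h import *
print(job.finish_job()); plan([.4823,.1707,.1015],199.5);print(arm.get_state()['grip_width']*88)"
```

```text
the job is handed in; nothing more can be done
None
the job is handed in; nothing more can be done
```

I turned the shaft so a flat faces the guide, took the largest collar from the tray and slid it down the shaft with its red screw on that flat. It is pressed onto the orange ring and was still gripped when I handed the job in, at about 14 s. The hand-in gave no verdict, and I could take no reading after it.

- **Shaft angle:** The fingers measured 12 mm across the flats before and after the turn. The flat faces 18.7° and I estimated the guide direction at about 19.5° from the foot bolts. The network's guide point gave 17° to 20.5°, which is well within tolerance.
- **Collar seating:** The last pictures show the shaft through the bore, with the blue stripe in line with the screw. The collar had not slipped in the fingers, which read 39.4 mm.
- **Ring pressed in:** I can't read the ring directly. The vertical push rose by about 7 N, which means about 4 mm. The tool height suggests 4.7 mm, and the collar centre would be about 33 mm below the shaft end.
- **Position check:** The tool sat about 1.2 mm from the shaft axis I had estimated, mostly because I set it off by about 1 mm to centre the collar in the grip. A side force of 2–4 N remained, so the collar may rest lightly on one side of the shaft.
- **Not seen at the end:** The red head was hidden by the gripper in the last pictures, so its direction comes from the tool angle (19.5°). I did not touch the bushing, spacer, jar or screwdriver.

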